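# Pack the spares caddy, heaviest tin at the bottom

## Robot

A 6-joint arm with a two-finger parallel gripper is mounted at the origin on the work surface. World frame = base frame: x ahead of the robot, y to its left, z up, the work surface at z = 0. Lengths are in m, angles in rad, forces in N, time in s.
With the tool pointing down it reaches from about 0.35 to 0.975 m from the base axis. Payload 4.9 kg.
Tool frame: the origin (TCP) lies at the very end of the fingers, on their centre line; the grasp point (between the pads) lies 19 mm behind it (manip.grip_depth is the distance from the TCP to the grasp point, in m); z points along the fingers, x is the direction in which the jaws open and shut, and the axes are right-handed (so a half turn about z gives the same grasp; the last joint's range is limited). The gripper opens to 85 mm and grips with 20 to 120 N. Pads are 22 mm wide; open, the fingers measure 114 mm over their backs; the gripper's body (76 mm by 85 mm) begins 54 mm behind the grasp point. The pads swing forward as they close: fully open they stand 13 mm farther back than shut.
Start: joints at [-1.344, 0.053, 1.613, -0, 1.476, -0.119], TCP at [0.212, -0.588, 0.231] pointing down, gripper open.
Joint ranges: [-3.01, 3.01], [-1.01, 2.22], [0.06, 2.58], [-1.02, 4.17], [0.09, 2.62], [-3.14, 3.14]. Speed limits (rad/s): [2.57, 2.57, 3.14, 3.14, 3.14, 3.14].

## Interface

Orientations are given as a unit quaternion [w, x, y, z].
In Python, from plant import manip gives the robot as it stands. The module is installed in compiled form; this text tells all that it offers.
- The arm moves only by the shell command python3 -m crank 'ROWS' [OPENING]. ROWS is JSON, a list of rows, each a list of 4 numbers: the shift along the tool's x, y, z in cm, then the turn about the tool's z in units of 6 degrees (1.0 is 6 degrees). A call has 1 to 10 rows; each row shifts and turns the commanded pose from where the row before left it, along the tool's axes as they then stand; what a row does not reach is not made up. A row lasts 1/12 s, in which the tool goes at most 41.7 mm and 7.16 degrees, less where a joint would pass 70% of its speed; a pose out of reach is approached as far as the arm can. A call with a gripper value outside its range is refused whole. OPENING is the opening, from 0 (shut) to 1 (fully open), set as the call begins (- or left out, the last holds). The fingers move at their own pace and stop on an object; the grip force is fixed at half the most. Time passes only in rows, so rows that do not move let the fingers close. It gives the time, the measured TCP pose, the force and the opening at its end, in the units of the state.
- manip.state(): the state, without advancing time (a new reading comes with each control period).
- manip.grab_frame(name): name is "scene" or "top"; returns a dict with "img" (384x512x3 uint8, red, green, blue), "intrinsics" (3x3 intrinsics, pixels), "D" ([k1, k2, p1, p2, k3] as OpenCV has them; the pictures are not rectified), "position" and "orientation" of the camera in the world. Camera axes: x right, y up, looking along -z (the intrinsics and any distortion apply to the point x, -y, -z); pixel columns grow to the right and rows downward; lengths in m; the calibration is good to about 2 mm. A picture is of the moment at which its call begins. There is no depth.
- manip.job_done(): hands the job in, once; it reports no verdict.
The state is a dict: "time": time; "joint_pos": joint angles; "joint_vel": joint speeds; "joint_efforts": joint torques, N m; "tool_pos": TCP position; "tool_rot": TCP orientation; "contact_force": force on the tool from outside, world axes, zero at the start; "ft_torque": the same for the moment, N m; "gripper_width": opening from 0.0 (shut) to 1.0 (fully open).
Only numpy, scipy, OpenCV 4.12 (cv2) and the standard library are available. Lean on these libraries where they do the work, as an engineer would, in place of code of your own. Each camera call takes 0.05 s, during which the arm holds its last target.

## Task

The robotics club's blue caddy takes two of the three look-alike tins of spares, one on top of the other. Heft the tins to find the full, heavy one and stand it in the caddy's square well first, let go of it, then stand either of the two light tins squarely on top of it. Leave the remaining light tin standing upright on the bench, and do not knock any tin over.

Things in the scene. Friction and masses are not known exactly. Their poses are not given: they have to be found in the camera images.
- tin_a: round green tin, yellow band, flat white lid; 60 mm diameter, 75 mm tall, closed and rigid, standing on the bench. Origin: centre of its underside; z up its axis. The three tins look alike and any may be the full one: full 0.55 to 0.75 kg, the two others 0.16 to 0.25 kg each; the load sits central and does not show. Tins stand at least 100 mm apart, centre to centre.
- tin_b: round green tin, yellow band, flat white lid; 60 mm diameter, 75 mm tall, closed and rigid, standing on the bench. Origin: centre of its underside; z up its axis. The three tins look alike and any may be the full one: full 0.55 to 0.75 kg, the two others 0.16 to 0.25 kg each; the load sits central and does not show. Tins stand at least 100 mm apart, centre to centre.
- tin_c: round green tin, yellow band, flat white lid; 60 mm diameter, 75 mm tall, closed and rigid, standing on the bench. Origin: centre of its underside; z up its axis. The three tins look alike and any may be the full one: full 0.55 to 0.75 kg, the two others 0.16 to 0.25 kg each; the load sits central and does not show. Tins stand at least 100 mm apart, centre to centre.
- caddy: blue caddy fixed to the bench. Open square well 84 x 84 mm inside, walls 5 mm thick and 30 mm high above the bench, floor 5 mm above the bench. Origin: bench height, under the well's centre; x, y along its walls, z up. A side tray of tools, as high, covers y = -47 to -132 mm: no place for tins. Other things (battery pack 85 mm tall, spool, cell holder) stand 30 mm or more clear of tins and well.
Not all that is in view belongs to the job. Leave any turquoise look-alike of the tin_b alone.

How it is judged:
By the outcome, as a careful person would: the job done as asked, in the order asked, and still so for the second after the job is handed in, with the robot touching nothing.
It also fails if it takes over 72 s, if anything falls off the work surface, if the arm or the gripper's body presses on something with over 40 N, if the wrist force passes 120 N, or if a joint passes its speed limit or range.

## Working session

There is one attempt and no reset: what is moved stays moved. The work goes in short steps, Python scripts to look and compute and a shell command to move; the robot and the scene stay as the last step left them, time stands still between calls to the robot, and variables do not carry over. Pictures are saved under pics/ and viewed, and the job is handed in when it is done.

```bash
mkdir -p pics; ls; python3 - <<'E'
from plant import manip
import cv2
s=manip.state();print(s); print(manip.grip_depth)
for n in("scene","top"):
    f=manip.grab_frame(n);cv2.imwrite(f"pics/{n}0.png",f["img"][...,::-1]);print(n,f["intrinsics"],f["D"],f["position"],f["orientation"])
E
```

```text
pics
{'time': 0.0, 'joint_pos': array([-1.34400285e+00,  5.33495313e-02,  1.61430636e+00,  1.99928927e-05,
        1.47598657e+00, -1.19005005e-01]), 'joint_vel': array([-0.00030462,  0.00023977,  0.00039165,  0.00140337, -0.00065693,
        0.00099633]), 'joint_efforts': array([ 2.43202994e-04, -3.93674934e+01, -3.70177960e+01, -8.25106963e-05,
        6.95078226e-03, -1.30167416e-05]), 'tool_pos': array([ 0.21170393, -0.58738993,  0.23006017]), 'tool_rot': array([-6.92031234e-04,  8.18212931e-01, -5.74914385e-01, -7.56057840e-04]), 'contact_force': array([-0.45824968, -0.5869508 , -0.35544937]), 'ft_torque': array([ 0.00063059,  0.00090714, -0.01010901]), 'gripper_width': 1.0005502452507447}
0.0187
scene [[374.10387043   0.         249.18011328]
 [  0.         374.10387043 196.90403326]
 [  0.           0.           1.        ]] [-0.08449829  0.          0.          0.          0.        ] [ 1.2152627  -0.22029315  0.68954286] [0.76352896 0.33099027 0.2315539  0.50383704]
top [[454.76567165   0.         255.87252941]
 [  0.         454.76567165 195.32073469]
 [  0.           0.           1.        ]] [0.00893251 0.         0.         0.         0.        ] [0.32933458 0.04649217 1.1064756 ] [-0.69198997 -0.07968317  0.0579397   0.71515276]
```

View pics/scene0.png

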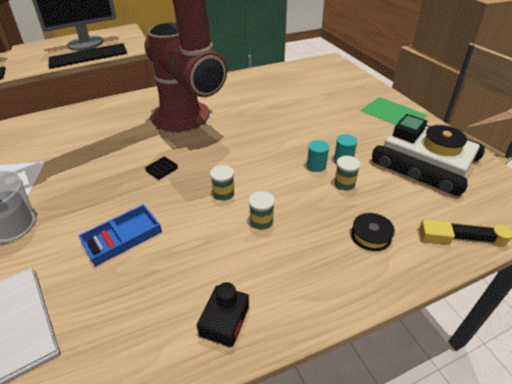

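View pics/top0.png

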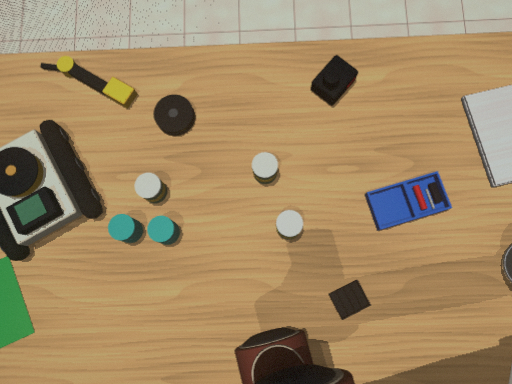

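The scene view shows three white-lidded tins at about (222,182), (262,210) and (347,172). In the top view their lids are at (265,166), (290,223) and (149,186), the caddy is at about (408,201) with its well on the left, and the turquoise decoys are at (125,228) and (163,230).

```bash
cat > h.py <<'E'
import cv2,numpy as np
from scipy.spatial.transform import Rotation as R
def rays(f,px):
    px=np.asarray(px,float).reshape(-1,1,2)
    u=cv2.undistortPoints(px,np.array(f["intrinsics"]),np.array(f["D"])).reshape(-1,2)
    d=np.c_[u[:,0],-u[:,1],-np.ones(len(u))]
    q=f["orientation"]
    return np.array(f["position"]),R.from_quat([q[1],q[2],q[3],q[0]]).apply(d)
def onplane(f,px,z):
    p,d=rays(f,px); return p+d*((z-p[2])/d[:,2])[:,None]
def blobs(mask,lo,hi):
    m=cv2.morphologyEx(mask.astype(np.uint8)*255,cv2.MORPH_OPEN,np.ones((3,3)))
    cs,_=cv2.findContours(m,cv2.RETR_EXTERNAL,cv2.CHAIN_APPROX_NONE)
    return [c for c in cs if lo<cv2.contourArea(c)<hi]
def tri(f1,p1,f2,p2):
    a,d=rays(f1,p1);b,e=rays(f2,p2);d=d[0];e=e[0]
    t,*_=np.linalg.lstsq(np.c_[d,-e],b-a,rcond=None)
    x,y=a+d*t[0],b+e*t[1];return (x+y)/2,np.linalg.norm(x-y)
def white(f):
    h=cv2.cvtColor(f["img"],cv2.COLOR_RGB2HSV); return (h[...,1]<45)&(h[...,2]>140)
E
python3 - <<'E'
from plant import manip
from h import *
f=manip.grab_frame("top");g=manip.grab_frame("scene")
for n,F in(("top",f),("scene",g)):
    for c in blobs(white(F),120,1200):
        (x,y),ax,an=cv2.fitEllipse(c)
        w=onplane(F,[[x,y]],.075)[0]
        if ax[1]<45 and .3<np.hypot(*w[:2])<1: 
            P=onplane(F,c.reshape(-1,2),.075)
            (cx,cy),r=cv2.minEnclosingCircle(P[:,:2].astype(np.float32))
            print(n,x.__round__(1),y.__round__(1),ax,w.round(4),"circ",round(cx,4),round(cy,4),round(2*r,4))
h=cv2.cvtColor(f["img"],cv2.COLOR_RGB2HSV)
m=(h[...,0]>105)&(h[...,0]<125)&(h[...,1]>150)&(h[...,2]>70)
c=max(blobs(m,300,20000),key=cv2.contourArea)
hull=cv2.convexHull(c);P=onplane(f,hull.reshape(-1,2),.03)
r=cv2.minAreaRect((P[:,:2]*1000).astype(np.float32));print(r);b=cv2.boxPoints(r);print(b)
for s in f["img"][195:222:6,368:405:6]:print(s.tolist()[:4])
E
```

```text
top 289.2 222.9 (25.564796447753906, 26.145366668701172) [0.4668 0.0012 0.075 ] circ 0.4668 0.0012 0.0613
top 147.1 185.0 (23.808250427246094, 25.40414047241211) [0.5675 0.3294 0.075 ] circ 0.5678 0.3291 0.0614
top 264.4 164.4 (24.017711639404297, 25.286476135253906) [0.6067 0.0532 0.075 ] circ 0.6067 0.0532 0.061
scene 261.2 200.2 (17.321857452392578, 24.707256317138672) [0.6111 0.0499 0.075 ] circ 0.6106 0.051 0.064
scene 221.6 172.5 (14.905920028686523, 22.344959259033203) [ 0.471  -0.0017  0.075 ] circ 0.4704 -0.0013 0.0654
scene 348.2 162.8 (13.940797805786133, 22.720813751220703) [0.5708 0.3258 0.075 ] circ 0.5705 0.3278 0.0669
((502.3812255859375, -241.300537109375), (84.16230773925781, 82.1934585571289), 14.786544799804688)
[[ 451.20502 -212.30469]
 [ 472.1823  -291.77618]
 [ 553.55743 -270.2964 ]
 [ 532.58014 -190.82489]]
[[60, 87, 151], [64, 98, 174], [61, 97, 173], [59, 94, 172]]
[[47, 45, 60], [60, 96, 172], [58, 94, 171], [61, 97, 173]]
[[149, 123, 86], [57, 92, 170], [60, 93, 171], [59, 96, 172]]
[[188, 158, 108], [55, 75, 132], [58, 93, 172], [59, 96, 172]]
[[187, 149, 103], [47, 46, 66], [57, 93, 172], [57, 92, 172]]
```

```bash
python3 - <<'E'
from plant import manip
from h import *
f=manip.grab_frame("top");g=manip.grab_frame("scene")
a=cv2.resize(f["img"][160:240,355:460],None,fx=7,fy=7,interpolation=cv2.INTER_CUBIC)
b=cv2.resize(g["img"][200:270,70:170],None,fx=7,fy=7,interpolation=cv2.INTER_CUBIC)
cv2.imwrite("pics/c1.png",a[...,::-1]);cv2.imwrite("pics/c2.png",b[...,::-1])
E
```

```text
(no output)
```

View pics/c1.png

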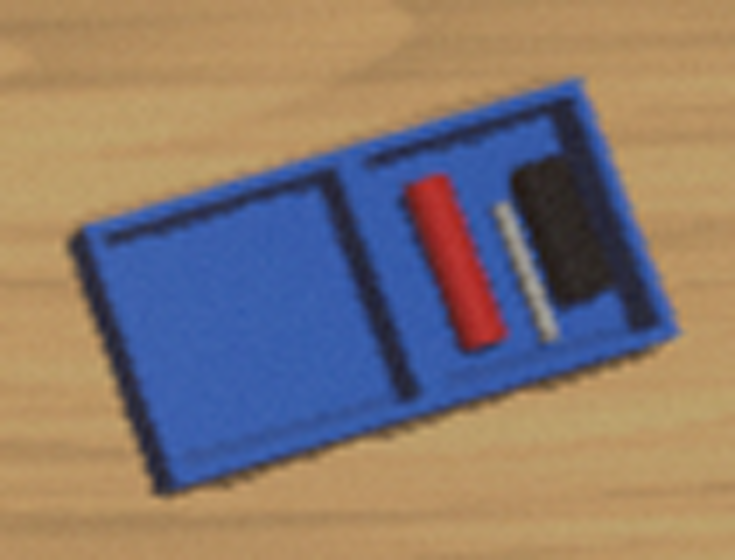

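View pics/c2.png

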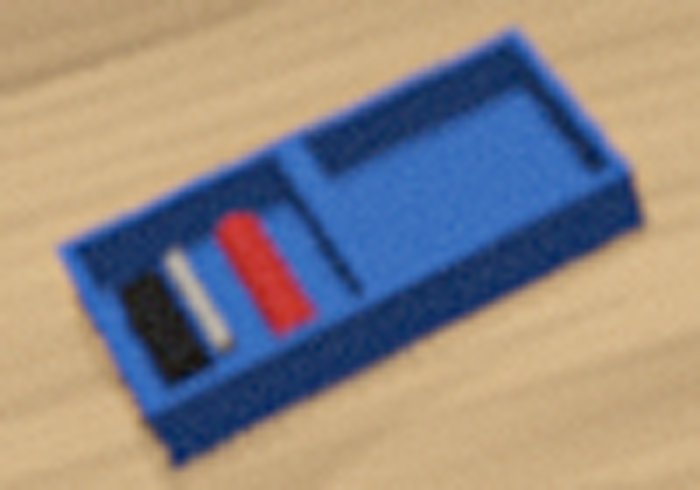

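In the enlarged top view the rim corners are at about (85,230), (580,82), (678,332) and (170,492). In the scene crop they are at (513,28), (632,172), (155,410) and (62,247). The square well is on the +y side and is empty.

```bash
python3 - <<'E'
from plant import manip
from h import *
f=manip.grab_frame("top");g=manip.grab_frame("scene")
# order: far-left(+x,+y), far-right(+x,-y), near-right(-x,-y), near-left(-x,+y)
T=np.array([[86,230],[580,82],[678,332],[170,492]])
S=np.array([[632,172],[155,410],[62,247],[513,28]])
T=(T+.5)/7-.5+[355,160];S=(S+.5)/7-.5+[70,200]
for F,p in((f,T),(g,S)):
    W=onplane(F,p,.03)[:,:2];print(W.round(4).tolist())
    print("sides",[round(np.linalg.norm(W[i]-W[(i+1)%4]),4) for i in range(4)])
    mp=(W[0]+W[3])/2;mm=(W[1]+W[2])/2;yd=(mp-mm)/np.linalg.norm(mp-mm)
    c=(mp+mm)/2+yd*.0425  # origin is 42.5mm from the middle of -132..47
    print("well",c.round(4),"yaw y-dir deg",np.degrees(np.arctan2(yd[1],yd[0]))-90)
A={}
for n,a,b in(("near",(289.2,222.9),(221.6,172.5)),("mid",(264.4,164.4),(261.2,200.2)),("left",(147.1,185.0),(348.2,162.8))):
    print(n,tri(f,[a],g,[b]))
s=manip.state();q=s["tool_rot"];M=R.from_quat([q[1],q[2],q[3],q[0]]).as_matrix();print(M.round(3),s["tool_pos"],s["time"])
E
```

```text
[[0.5399, -0.1895], [0.5855, -0.3613], [0.4976, -0.3847], [0.4491, -0.2106]]
sides [np.float64(0.1778), np.float64(0.0909), np.float64(0.1807), np.float64(0.0932)]
well [ 0.5069 -0.2455] yaw y-dir deg 15.214190340402439
[[0.5452, -0.1923], [0.5881, -0.3616], [0.5006, -0.3855], [0.454, -0.2173]]
sides [np.float64(0.1746), np.float64(0.0907), np.float64(0.1746), np.float64(0.0946)]
well [ 0.5111 -0.2481] yaw y-dir deg 14.871849609676715
near (array([4.66969765e-01, 2.73072529e-04, 7.15603186e-02]), np.float64(0.001709629476707592))
mid (array([0.60741886, 0.05243098, 0.07107808]), np.float64(0.0016009515838650847))
left (array([0.56769559, 0.32928162, 0.07208809]), np.float64(0.0016912940782403381))
[[ 0.339 -0.941 -0.   ]
 [-0.941 -0.339  0.   ]
 [-0.    -0.    -1.   ]] [ 0.21182947 -0.58790608  0.2311103 ] 0.4
```

```bash
cat > d.py <<'E'
import sys
from plant import manip
from h import *
t=np.array([float(v) for v in sys.argv[1:4]])
s=manip.state();q=s["tool_rot"];M=R.from_quat([q[1],q[2],q[3],q[0]]).as_matrix()
d=t-s["tool_pos"];print("tool cm",(M.T@d*100).round(2),"norm",(np.linalg.norm(d)*100).round(2),"pos",s["tool_pos"].round(4),"F",s["contact_force"].round(2),"w",round(s["gripper_width"],3),"t",s["time"],"j",s["joint_pos"].round(2))
E
python3 d.py 0.468 0.001 0.150
```

```text
tool cm [-46.72 -44.06   8.13] norm 64.73 pos [ 0.2118 -0.5879  0.2311] F [ 0.21 -0.38  0.37] w 1.0 t 0.4 j [-1.34  0.05  1.61  0.    1.48 -0.12]
```

```bash
python3 -m crank '[[-2.9,-2.8,0.3,0],[-2.9,-2.8,0.3,0],[-2.9,-2.8,0.3,0],[-2.9,-2.8,0.3,0],[-2.9,-2.8,0.3,0],[-2.9,-2.8,0.3,0],[-2.9,-2.8,0.3,0],[-2.9,-2.8,0.3,0],[-2.9,-2.8,0.3,0],[-2.9,-2.8,0.3,0]]' 1; python3 d.py 0.468 0.001 0.150
```

```text
time: 1.23
tool_pos: [0.3774, -0.2185, 0.2015]
tool_rot: [-0.0, 0.818, -0.575, 0.001]
contact_force: [0.8, -0.2, 0.5]
gripper_width: 0.998
tool cm [-17.59 -15.95   5.14] norm 24.3 pos [ 0.3774 -0.2185  0.2015] F [ 0.76 -0.22  0.54] w 0.998 t 1.2333 j [-0.7  -0.41  2.07  0.    1.48  0.53]
```

```bash
python3 -m crank '[[-2.9,-2.6,0.8,0],[-2.9,-2.6,0.8,0],[-2.9,-2.6,0.8,0],[-2.9,-2.6,0.8,0],[-2.9,-2.6,0.8,0],[-2.9,-2.6,0.8,0],[0,0,0,0],[0,0,0,0]]'; python3 d.py 0.468 0.001 0.042
```

```text
time: 1.9
tool_pos: [0.4646, -0.0018, 0.1527]
tool_rot: [0.0, 0.82, -0.573, -0.001]
contact_force: [-0.2, -1.2, 0.0]
gripper_width: 1.003
tool cm [-0.14 -0.43 11.07] norm 11.08 pos [ 0.4646 -0.0018  0.1527] F [-0.23 -1.18  0.01] w 1.003 t 1.9 j [-0.16 -0.28  2.06 -0.    1.37  1.06]
```

```bash
python3 -m crank '[[-0.1,-0.4,2.5,0],[0,0,2.5,0],[0,0,2.5,0],[0,0,2.5,0],[0,0,1.3,0],[0,0,0,0],[0,0,0,0]]'; python3 d.py 0.468 0.001 0.040
python3 -m crank '[[0,0,0,0],[0,0,0,0],[0,0,0,0],[0,0,0,0],[0,0,0,0],[0,0,0,0],[0,0,0,0],[0,0,0,0],[0,0,0,0]]' 0
python3 -m crank '[[0,0,-0.5,0],[0,0,-1,0],[0,0,-1.5,0],[0,0,-1.5,0],[0,0,-0.5,0],[0,0,0,0],[0,0,0,0],[0,0,0,0],[0,0,0,0],[0,0,0,0]]'; python3 d.py 0.468 0.001 0.040; python3 d.py 0.468 0.001 0.040
```

```text
time: 2.48
tool_pos: [0.4678, -0.0024, 0.0402]
tool_rot: [0.0, 0.818, -0.576, -0.0]
contact_force: [-0.3, 0.1, 0.4]
gripper_width: 0.995
tool cm [-0.31 -0.14  0.02] norm 0.34 pos [ 0.4678 -0.0024  0.0402] F [-0.28  0.08  0.44] w 0.995 t 2.4833 j [-0.16 -0.12  2.12 -0.    1.14  1.06]
time: 3.23
tool_pos: [0.4698, -0.0013, 0.0428]
tool_rot: [-0.001, 0.818, -0.575, 0.001]
contact_force: [-1.7, 2.3, 5.7]
gripper_width: 0.691
time: 4.07
tool_pos: [0.4674, -0.0013, 0.0891]
tool_rot: [0.0, 0.818, -0.575, -0.001]
contact_force: [-0.2, 1.0, -6.4]
gripper_width: 0.692
tool cm [-0.19 -0.15  4.91] norm 4.92 pos [ 0.4674 -0.0013  0.0891] F [-0.24  1.02 -6.36] w 0.692 t 4.0667 j [-0.16 -0.2   2.1  -0.    1.24  1.06]
tool cm [-0.19 -0.15  4.91] norm 4.92 pos [ 0.4674 -0.0013  0.0891] F [-0.24  1.02 -6.36] w 0.692 t 4.0667 j [-0.16 -0.2   2.1  -0.    1.24  1.06]
```

The tin reads 6.4 N, about 0.65 kg, so this is the full one. I'll confirm the reading and carry it to the well.

```bash
python3 -m crank '[[0,0,-0.8,0],[0,0,-0.8,0],[0,0,0,0],[0,0,0,0],[0,0,0,0]]'; python3 d.py 0.509 -0.247 0.105; python3 - <<'E'
from plant import manip
from h import *
g=manip.grab_frame("scene");cv2.imwrite("pics/s1.png",g["img"][...,::-1]);print(manip.state()["contact_force"])
E
```

```text
time: 4.48
tool_pos: [0.4684, -0.0014, 0.1067]
tool_rot: [-0.0, 0.818, -0.575, 0.0]
contact_force: [-0.2, 0.4, -7.7]
gripper_width: 0.689
tool cm [24.48  4.51  0.18] norm 24.89 pos [ 0.4684 -0.0014  0.1067] F [-0.15  0.44 -7.7 ] w 0.689 t 4.4833 j [-0.16 -0.22  2.09  0.    1.28  1.06]
[-0.44135075  0.06178038 -7.62181491]
```

View pics/s1.png

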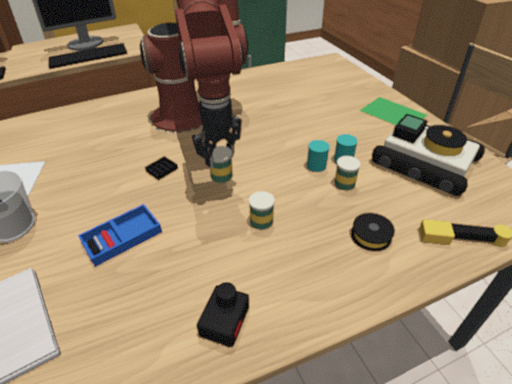

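The picture shows the tin held upright at about (221,165), clear of the bench, and a force of about 7 N confirms it is the heavy one. Next I move it over the well.

```bash
python3 -m crank '[[2,0.3,0,0],[3,0.5,0,0],[3,0.6,0,0],[3,0.6,0,0],[3,0.6,0,0],[3,0.6,0,0],[3,0.6,0,0],[2.5,0.5,0,0],[1.5,0.2,0,0],[0.5,0,0,0]]';python3 -m crank '[[0,0,0,0],[0,0,0,0],[0,0,0,0]]'; python3 d.py 0.509 -0.247 0.045; python3 - <<'E'
from plant import manip
from h import *
g=manip.grab_frame("scene");f=manip.grab_frame("top")
a=np.hstack([cv2.resize(g["img"][150:280,60:190],(390,390)),cv2.resize(f["img"][150:260,345:455],(390,390))])
cv2.imwrite("pics/s2.png",a[...,::-1])
E
```

```text
time: 5.37
tool_pos: [0.509, -0.2495, 0.1061]
tool_rot: [0.0, 0.818, -0.576, 0.0]
contact_force: [-0.3, 0.8, -7.0]
gripper_width: 0.696
time: 5.62
tool_pos: [0.5086, -0.2457, 0.1058]
tool_rot: [-0.0, 0.819, -0.574, -0.001]
contact_force: [0.7, 0.3, -7.0]
gripper_width: 0.694
tool cm [0.15 0.   6.08] norm 6.08 pos [ 0.5086 -0.2457  0.1058] F [ 0.7   0.28 -7.02] w 0.694 t 5.6167 j [-0.58  0.02  1.86  0.    1.26  0.64]
```

View pics/s2.png

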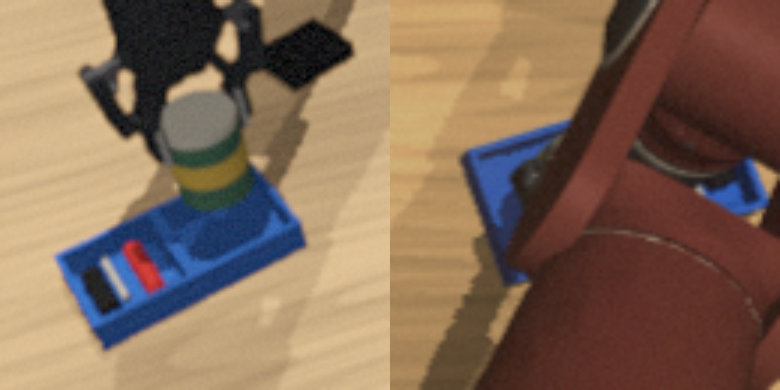

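The tin hangs upright over the well, at about (208,150) in the left crop, and the caddy lies below it. I'll lower it slowly.

```bash
python3 -m crank '[[0,0,1.2,0],[0,0,1.4,0],[0,0,1.2,0],[0,0,0.8,0],[0,0,0.5,0],[0,0,0.3,0],[0,0,0,0],[0,0,0,0]]'; python3 d.py 0.509 -0.247 0.045
```

```text
time: 6.38
tool_pos: [0.5092, -0.2473, 0.0526]
tool_rot: [-0.0, 0.818, -0.575, 0.0]
contact_force: [-0.4, -0.7, -6.9]
gripper_width: 0.689
tool cm [-0.04  0.01  0.76] norm 0.76 pos [ 0.5092 -0.2473  0.0526] F [-0.36 -0.71 -6.92] w 0.689 t 6.3833 j [-0.58  0.09  1.89  0.    1.16  0.64]
```

```bash
python3 -m crank '[[0,0,0.2,0],[0,0,0.2,0],[0,0,0,0],[0,0,0,0]]'; python3 d.py 0.509 -0.247 0.045
```

```text
time: 6.72
tool_pos: [0.5089, -0.2472, 0.0484]
tool_rot: [-0.0, 0.818, -0.575, 0.0]
contact_force: [-0.2, 0.2, -7.5]
gripper_width: 0.689
tool cm [-0.01 -0.01  0.34] norm 0.34 pos [ 0.5089 -0.2472  0.0484] F [-0.22  0.24 -7.48] w 0.689 t 6.7167 j [-0.58  0.1   1.89  0.    1.15  0.64]
```

```bash
python3 -m crank '[[0,0,0.15,0],[0,0,0,0],[0,0,0.1,0],[0,0,0,0],[0,0,0,0]]'; python3 -m crank '[[0,0,0.1,0],[0,0,0,0],[0,0,0,0]]'; python3 d.py 0.509 -0.247 0.045
```

```text
time: 7.13
tool_pos: [0.5092, -0.2473, 0.048]
tool_rot: [0.0, 0.818, -0.575, -0.0]
contact_force: [-7.0, 3.7, 6.5]
gripper_width: 0.69
time: 7.38
tool_pos: [0.5092, -0.2474, 0.048]
tool_rot: [0.0, 0.818, -0.575, -0.0]
contact_force: [-9.8, 4.5, 12.3]
gripper_width: 0.69
tool cm [-0.04  0.01  0.3 ] norm 0.3 pos [ 0.5092 -0.2474  0.048 ] F [-9.77  4.48 12.29] w 0.69 t 7.3833 j [-0.58  0.1   1.89 -0.    1.15  0.64]
```

The tin made contact with TCP z at 0.048. The grip offset is 0.043, so its underside is at 5 mm, the well floor. I'll ease off and release.

```bash
python3 -m crank '[[0,0,-0.2,0],[0,0,0,0],[0,0,0,0]]'; python3 -m crank '[[0,0,0,0],[0,0,0,0],[0,0,0,0],[0,0,0,0],[0,0,0,0],[0,0,0,0],[0,0,0,0]]' 1;python3 -m crank '[[0,0,-1,0],[0,0,-2,0],[0,0,-2.5,0],[0,0,-2.5,0],[0,0,-2.5,0],[0,0,-1.5,0],[0,0,-1,0],[0,0,0,0]]';  python3 d.py 0.6085 0.052 0.170
```

```text
time: 7.63
tool_pos: [0.5097, -0.2477, 0.048]
tool_rot: [-0.0, 0.818, -0.575, 0.001]
contact_force: [-1.6, -0.7, 1.7]
gripper_width: 0.689
time: 8.22
tool_pos: [0.5089, -0.2471, 0.0468]
tool_rot: [-0.0, 0.818, -0.575, 0.0]
contact_force: [0.6, -0.1, -1.1]
gripper_width: 0.997
time: 8.88
tool_pos: [0.5103, -0.248, 0.1804]
tool_rot: [-0.0, 0.818, -0.575, 0.003]
contact_force: [0.9, -0.4, -0.3]
gripper_width: 1.001
tool cm [-24.9  -19.41   1.  ] norm 31.59 pos [ 0.5103 -0.248   0.1804] F [ 0.89 -0.35 -0.33] w 1.001 t 8.8833 j [-0.58 -0.05  1.8   0.    1.38  0.64]
```

```bash
python3 -m crank '[[-2.5,-1.9,0,0],[-2.8,-2.2,0.1,0],[-2.8,-2.2,0.1,0],[-2.8,-2.2,0.1,0],[-2.8,-2.2,0.1,0],[-2.8,-2.2,0.1,0],[-2.8,-2.2,0.1,0],[-2.8,-2.2,0.1,0],[-2.5,-1.9,0.1,0],[-0.3,-0.2,0,0]]'; python3 -m crank '[[0,0,0,0],[0,0,0,0],[0,0,0,0]]'; python3 d.py 0.6085 0.052 0.043;python3 - <<'E'
from plant import manip
from h import *
f=manip.grab_frame("top");g=manip.grab_frame("scene")
cv2.imwrite("pics/t3.png",f["img"][...,::-1])
cv2.imwrite("pics/s3.png",g["img"][...,::-1])
for n,F in(("top",f),("scene",g)):
    for c in blobs(white(F),100,1200):
        (x,y),ax,an=cv2.fitEllipse(c)
        print(n,round(x),round(y),np.round(ax),"z75",onplane(F,[[x,y]],.075)[0].round(4),"z80",onplane(F,[[x,y]],.080)[0].round(4))
E
```

```text
time: 9.72
tool_pos: [0.6067, 0.0574, 0.1668]
tool_rot: [-0.0, 0.82, -0.573, -0.002]
contact_force: [-0.1, 0.4, 0.1]
gripper_width: 1.003
time: 9.97
tool_pos: [0.6064, 0.0518, 0.168]
tool_rot: [0.001, 0.818, -0.575, -0.0]
contact_force: [-1.0, -0.5, 0.1]
gripper_width: 1.0
tool cm [ 0.05 -0.22 12.5 ] norm 12.51 pos [0.6064 0.0518 0.168 ] F [-1.02 -0.48  0.1 ] w 1.0 t 9.9667 j [-0.04  0.06  1.71 -0.    1.37  1.19]
top 398 201 [25. 27.] z75 [ 0.5077 -0.2473  0.075 ] z80 [ 0.5068 -0.2459  0.08  ]
top 147 185 [24. 26.] z75 [0.5674 0.3289 0.075 ] z80 [0.5662 0.3276 0.08  ]
scene 130 207 [17. 26.] z75 [ 0.5061 -0.2495  0.075 ] z80 [ 0.5118 -0.2492  0.08  ]
scene 265 202 [12. 19.] z75 [0.6224 0.0558 0.075 ] z80 [0.6273 0.0536 0.08  ]
scene 20 176 [32. 48.] z75 [ 0.2555 -0.5169  0.075 ] z80 [ 0.2633 -0.5145  0.08  ]
scene 348 163 [14. 23.] z75 [0.57   0.3258 0.075 ] z80 [0.5753 0.3214 0.08  ]
scene 440 149 [28. 90.] z75 [0.6205 0.6083 0.075 ] z80 [0.6253 0.6016 0.08  ]
scene 349 75 [ 35. 118.] z75 [0.1013 0.6464 0.075 ] z80 [0.1103 0.6394 0.08  ]
scene 306 13 [33. 38.] z75 [-0.6731  0.8938  0.075 ] z80 [-0.6577  0.8848  0.08  ]
scene 26 20 [23. 54.] z75 [-1.3994 -0.5839  0.075 ] z80 [-1.3782 -0.581   0.08  ]
```

View pics/s3.png

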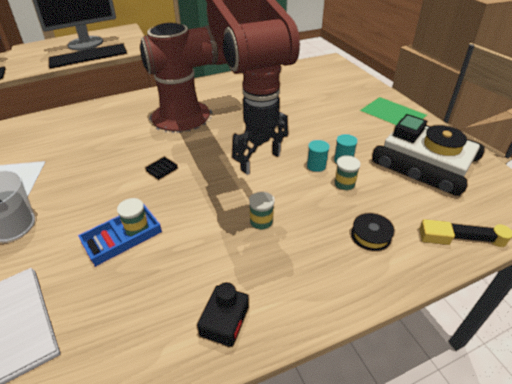

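View pics/t3.png

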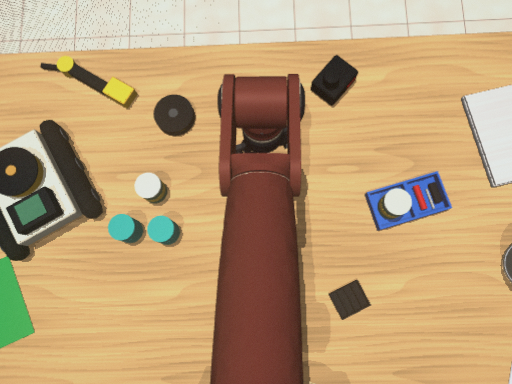

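The heavy tin stands upright in the well, with its lid at scene (130,207) and top (398,201). The two views average to (0.5093, -0.2476), which matches the TCP at release. Next I grasp the middle tin.

```bash
python3 -m crank '[[0,-0.2,2,0],[0,0,3,0],[0,0,3,0],[0,0,2.5,0],[0,0,1.2,0],[0,0,0.8,0],[0,0,0,0],[0,0,0,0],[0,0,0,0]]'; python3 d.py 0.6085 0.052 0.043
```

```text
time: 10.82
tool_pos: [0.6105, 0.0533, 0.046]
tool_rot: [-0.001, 0.818, -0.575, 0.001]
contact_force: [0.2, 0.0, 0.2]
gripper_width: 1.0
tool cm [0.06 0.23 0.3 ] norm 0.38 pos [0.6105 0.0533 0.046 ] F [0.17 0.02 0.18] w 1.0 t 10.8167 j [-0.03  0.2   1.78 -0.    1.16  1.19]
```

```bash
python3 -m crank '[[0,0.1,0.5,0],[0,0,0,0],[0,0,0,0]]'; python3 d.py 0.6085 0.052 0.043
python3 -m crank '[[0,0,0,0],[0,0,0,0],[0,0,0,0],[0,0,0,0],[0,0,0,0],[0,0,0,0],[0,0,0,0],[0,0,0,0],[0,0,0,0]]' 0; python3 d.py 0.6085 0.052 0.043
python3 -m crank '[[0,0,-0.5,0],[0,0,-1,0],[0,0,-1.5,0],[0,0,-1.5,0],[0,0,-0.5,0],[0,0,0,0],[0,0,0,0],[0,0,0,0],[0,0,0,0],[0,0,0,0]]'; python3 d.py 0.6085 0.052 0.043
```

```text
time: 11.07
tool_pos: [0.6081, 0.0533, 0.0393]
tool_rot: [-0.0, 0.818, -0.575, 0.0]
contact_force: [-0.2, -0.4, 0.2]
gripper_width: 0.998
tool cm [ 0.13  0.01 -0.37] norm 0.4 pos [0.6081 0.0533 0.0393] F [-0.21 -0.39  0.16] w 0.998 t 11.0667 j [-0.03  0.21  1.78  0.    1.15  1.19]
time: 11.82
tool_pos: [0.6086, 0.0532, 0.0395]
tool_rot: [-0.0, 0.818, -0.575, 0.001]
contact_force: [0.6, -0.1, 3.7]
gripper_width: 0.692
tool cm [ 0.11  0.05 -0.35] norm 0.38 pos [0.6086 0.0532 0.0395] F [ 0.6  -0.12  3.71] w 0.692 t 11.8167 j [-0.03  0.21  1.78  0.    1.15  1.19]
time: 12.65
tool_pos: [0.6072, 0.0533, 0.0876]
tool_rot: [0.001, 0.818, -0.575, -0.001]
contact_force: [0.1, -0.1, -2.4]
gripper_width: 0.687
tool cm [ 0.17 -0.09  4.46] norm 4.46 pos [0.6072 0.0533 0.0876] F [ 0.13 -0.15 -2.42] w 0.687 t 12.65 j [-0.03  0.15  1.76  0.    1.23  1.19]
```

It reads 2.4 N, so it is a light tin. I'll raise it and carry it to the stack.

```bash
python3 -m crank '[[0,0,-1.5,0],[0,0,-2,0],[0,0,-2,0],[0,0,-1.5,0],[0,0,-0.8,0],[0,0,0,0],[0,0,0,0],[0,0,0,0]]'; python3 d.py 0.5092 -0.2473 0.160
```

```text
time: 13.32
tool_pos: [0.607, 0.0533, 0.165]
tool_rot: [0.001, 0.818, -0.575, -0.001]
contact_force: [0.2, -0.2, -2.5]
gripper_width: 0.69
tool cm [24.96 19.39  0.52] norm 31.61 pos [0.607  0.0533 0.165 ] F [ 0.19 -0.22 -2.54] w 0.69 t 13.3167 j [-0.03  0.07  1.71 -0.    1.37  1.19]
```

```bash
python3 -m crank '[[1.5,1.2,0,0],[2.8,2.2,0,0],[2.8,2.2,0,0],[2.8,2.2,0,0],[2.8,2.2,0,0],[2.8,2.2,0,0],[2.8,2.2,0,0],[2.8,2.1,0,0],[2.4,1.8,0,0],[1,0.8,0,0]]'; python3 -m crank '[[0.4,0.3,0,0],[0,0,0,0],[0,0,0,0],[0,0,0,0],[0,0,0,0]]'; python3 d.py 0.5092 -0.2473 0.123;python3 - <<'E'
from plant import manip
from h import *
g=manip.grab_frame("scene")
cv2.imwrite("pics/s4.png",cv2.resize(g["img"][120:280,50:210],(600,600),interpolation=cv2.INTER_CUBIC)[...,::-1])
E
```

```text
time: 14.15
tool_pos: [0.5093, -0.2448, 0.1651]
tool_rot: [0.001, 0.817, -0.576, -0.001]
contact_force: [-0.7, 0.6, -1.7]
gripper_width: 0.692
time: 14.57
tool_pos: [0.5103, -0.2454, 0.1666]
tool_rot: [-0.0, 0.819, -0.574, -0.0]
contact_force: [-0.0, 0.1, -1.7]
gripper_width: 0.689
tool cm [0.14 0.16 4.36] norm 4.37 pos [ 0.5103 -0.2454  0.1666] F [-0.03  0.06 -1.74] w 0.689 t 14.5667 j [-0.58 -0.04  1.81  0.    1.37  0.64]
```

View pics/s4.png

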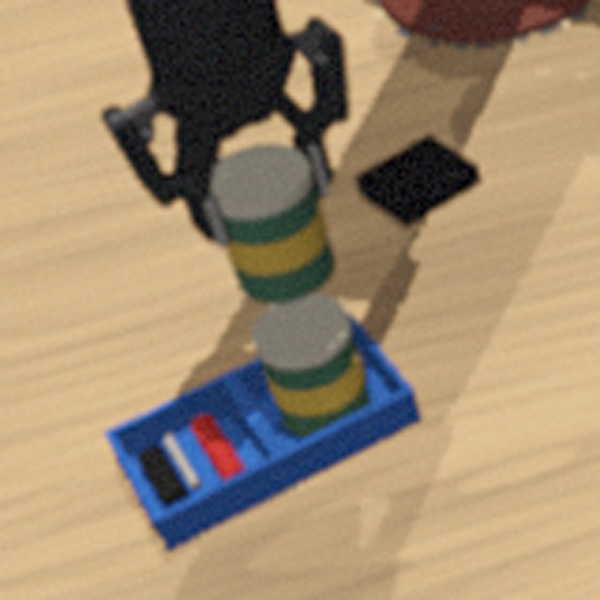

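The held tin is upright, with its lid at crop (262,185), above the standing one, whose lid is at (303,332). I'll check the horizontal offset with the lid ellipses and average the pose over a few readings.

```bash
python3 - <<'E'
from plant import manip
from h import *
P=[]
for i in range(6):
    g=manip.grab_frame("scene");P.append(manip.state()["tool_pos"])
p=np.mean(P,0);print(p,np.std(P,0))
h=cv2.cvtColor(g["img"],cv2.COLOR_RGB2HSV)
m=(h[...,1]<50)&(h[...,2]>95);m[:150]=0
m[:,:95]=0;m[:,160:]=0;m[240:]=0
for c in blobs(m,80,2000):
    e=cv2.fitEllipse(cv2.convexHull(c));x,y=e[0]
    print(e[0],e[1],"low",onplane(g,[[x,y]],.08)[0].round(4),"held",onplane(g,[[x,y]],p[2]-.041+.075)[0].round(4))
E
```

```text
[ 0.51008483 -0.24618598  0.16685784] [1.10511604e-04 2.80430039e-04 3.34491611e-05]
(130.2898712158203, 208.1339569091797) (19.447111129760742, 26.408039093017578) low [ 0.5153 -0.2486  0.08  ] held [ 0.6541 -0.243   0.2009]
(118.13407135009766, 167.95254516601562) (19.44413185119629, 27.062158584594727) low [ 0.3424 -0.2537  0.08  ] held [ 0.5154 -0.2471  0.2009]
```

In the same view the lids agree to within 1.5 mm: held (0.5154, -0.2471), standing (0.5153, -0.2486). I'll lower it with a tiny correction.

```bash
python3 -m crank '[[0.1,0,1,0],[0,0,1.2,0],[0,0,0.8,0],[0,0,0.5,0],[0,0,0.3,0],[0,0,0,0],[0,0,0,0],[0,0,0,0]]'; python3 d.py 0.5092 -0.2473 0.121
```

```text
time: 15.58
tool_pos: [0.5105, -0.248, 0.1293]
tool_rot: [-0.0, 0.818, -0.575, 0.0]
contact_force: [0.7, 0.0, -1.6]
gripper_width: 0.69
tool cm [-0.11  0.1   0.83] norm 0.85 pos [ 0.5105 -0.248   0.1293] F [ 0.7   0.03 -1.59] w 0.69 t 15.5833 j [-0.58  0.    1.84  0.    1.3   0.64]
```

```bash
python3 -m crank '[[0,0,0.2,0],[0,0,0.1,0],[0,0,0,0],[0,0,0,0]]'; python3 d.py 0.5092 -0.2473 0.121
```

```text
time: 15.92
tool_pos: [0.5102, -0.2477, 0.1258]
tool_rot: [-0.0, 0.818, -0.575, 0.0]
contact_force: [-0.2, 0.2, -2.1]
gripper_width: 0.693
tool cm [-0.07  0.08  0.48] norm 0.5 pos [ 0.5102 -0.2477  0.1258] F [-0.23  0.19 -2.07] w 0.693 t 15.9167 j [-0.58  0.    1.84 -0.    1.29  0.64]
```

```bash
python3 -m crank '[[0,0,0.15,0],[0,0,0,0],[0,0,0,0]]'; python3 -m crank '[[0,0,0.1,0],[0,0,0,0],[0,0,0,0]]';python3 -m crank '[[0,0,0.1,0],[0,0,0,0],[0,0,0,0]]'
```

```text
time: 16.17
tool_pos: [0.5101, -0.2477, 0.1241]
tool_rot: [0.0, 0.818, -0.575, -0.0]
contact_force: [0.6, 0.5, -1.6]
gripper_width: 0.687
time: 16.42
tool_pos: [0.5101, -0.2477, 0.1232]
tool_rot: [0.0, 0.818, -0.575, -0.0]
contact_force: [0.1, 0.5, -2.3]
gripper_width: 0.689
time: 16.67
tool_pos: [0.5101, -0.2477, 0.1222]
tool_rot: [0.0, 0.818, -0.575, -0.0]
contact_force: [-0.2, -1.0, -2.9]
gripper_width: 0.692
```

```bash
python3 -m crank '[[0,0,0.1,0],[0,0,0,0],[0,0,0,0]]'; python3 -m crank '[[0,0,0.1,0],[0,0,0,0],[0,0,0,0]]'
```

```text
time: 16.92
tool_pos: [0.5101, -0.2477, 0.1212]
tool_rot: [-0.0, 0.818, -0.575, -0.0]
contact_force: [-0.6, -0.6, -2.6]
gripper_width: 0.692
time: 17.17
tool_pos: [0.5101, -0.2477, 0.1202]
tool_rot: [-0.0, 0.818, -0.575, -0.0]
contact_force: [-0.1, -0.5, -2.3]
gripper_width: 0.692
```

```bash
python3 -m crank '[[0,0,0.1,0],[0,0,0,0],[0,0,0,0]]'
```

```text
time: 17.42
tool_pos: [0.5103, -0.2478, 0.1195]
tool_rot: [-0.0, 0.818, -0.575, 0.0]
contact_force: [0.5, -0.3, -1.9]
gripper_width: 0.69
```

```bash
python3 -m crank '[[0,0,0.05,0],[0,0,0,0],[0,0,0,0]]'; python3 -m crank '[[0,0,0.05,0],[0,0,0,0],[0,0,0,0]]'
```

```text
time: 17.67
tool_pos: [0.5104, -0.2478, 0.1194]
tool_rot: [0.0, 0.818, -0.575, 0.0]
contact_force: [-1.2, 0.5, 2.6]
gripper_width: 0.692
time: 17.92
tool_pos: [0.5104, -0.2479, 0.1194]
tool_rot: [-0.0, 0.818, -0.575, 0.0]
contact_force: [-2.3, 1.8, 4.8]
gripper_width: 0.688
```

The upper tin is seated: contact came at TCP z 0.1194, the expected height. I'll ease off, release and rise.

```bash
python3 -m crank '[[0,0,-0.05,0],[0,0,0,0],[0,0,0,0]]'; python3 -m crank '[[0,0,0,0],[0,0,0,0],[0,0,0,0],[0,0,0,0],[0,0,0,0],[0,0,0,0],[0,0,0,0]]' 1;python3 -m crank '[[0,0,-0.8,0],[0,0,-1.5,0],[0,0,-2.5,0],[0,0,-2.5,0],[0,0,-2.5,0],[0,0,-1.5,0],[-2,-2,-1,0],[-2.5,-2.5,0,0],[-2.5,-2.5,0,0],[-2.5,-2.5,0,0]]';python3 -m crank '[[-2.5,-2.5,0,0],[-2,-2,0,0],[0,0,0,0],[0,0,0,0],[0,0,0,0]]'; python3 - <<'E'
from plant import manip
from h import *
f=manip.grab_frame("top");g=manip.grab_frame("scene")
cv2.imwrite("pics/t5.png",f["img"][...,::-1])
cv2.imwrite("pics/s5.png",g["img"][...,::-1])
cv2.imwrite("pics/s5z.png",cv2.resize(g["img"][140:270,60:190],(600,600),interpolation=cv2.INTER_CUBIC)[...,::-1])
for n,F in(("top",f),("scene",g)):
    for c in blobs(white(F),100,1200):
        (x,y),ax,an=cv2.fitEllipse(c)
        if x>30 and y>100: print(n,round(x),round(y),np.round(ax),"z155",onplane(F,[[x,y]],.155)[0].round(4),"z75",onplane(F,[[x,y]],.075)[0].round(4))
E
```

```text
time: 18.17
tool_pos: [0.5104, -0.2478, 0.1195]
tool_rot: [-0.0, 0.818, -0.575, 0.0]
contact_force: [-2.9, 1.2, 5.9]
gripper_width: 0.69
time: 18.75
tool_pos: [0.5102, -0.2477, 0.1187]
tool_rot: [0.0, 0.818, -0.575, -0.0]
contact_force: [-0.3, 0.1, 0.6]
gripper_width: 0.998
time: 19.58
tool_pos: [0.568, -0.1251, 0.2433]
tool_rot: [-0.0, 0.818, -0.575, 0.001]
contact_force: [1.1, -0.6, 0.4]
gripper_width: 1.003
time: 20.0
tool_pos: [0.5943, -0.069, 0.2422]
tool_rot: [0.0, 0.818, -0.575, 0.0]
contact_force: [0.3, -0.6, -0.9]
gripper_width: 1.004
top 407 194 [27. 29.] z155 [ 0.5083 -0.2459  0.155 ] z75 [ 0.5234 -0.2705  0.075 ]
top 147 185 [24. 26.] z155 [0.5489 0.3071 0.155 ] z75 [0.5674 0.329  0.075 ]
scene 122 184 [17. 27.] z155 [ 0.5133 -0.2493  0.155 ] z75 [ 0.4082 -0.2537  0.075 ]
scene 348 163 [14. 23.] z155 [0.6546 0.2546 0.155 ] z75 [0.5707 0.3256 0.075 ]
scene 440 149 [28. 90.] z155 [0.6978 0.5006 0.155 ] z75 [0.6204 0.6085 0.075 ]
```

View pics/s5z.png

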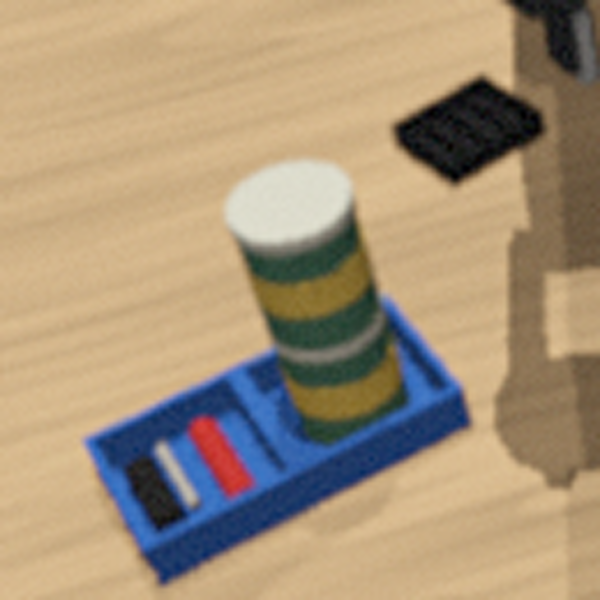

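View pics/s5.png

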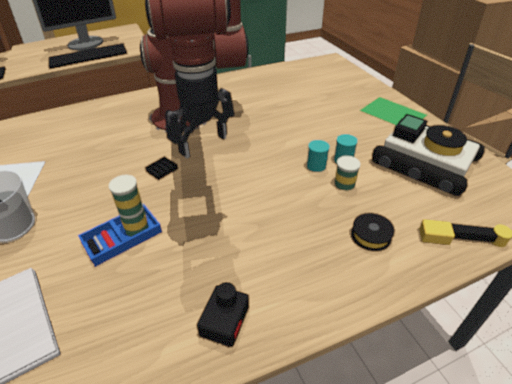

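View pics/t5.png

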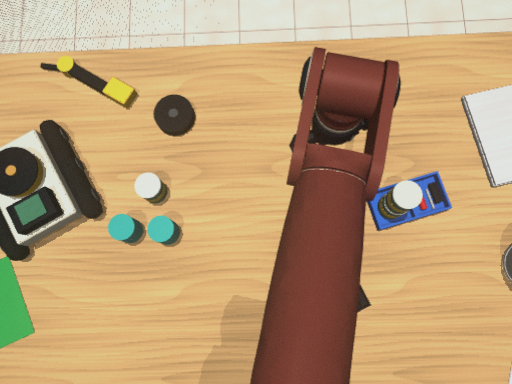

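The stack stands straight in the well, with its upper lid at scene (122,184) and top (407,194). At height 0.155 the two views average to (0.511, -0.2476), about 1.5 mm from the lower tin. The remaining light tin is untouched at scene (348,163), and the arm is clear of everything. I'm handing in.

```bash
python3 -c "
from plant import manip
manip.job_done()"
```

```text
the job is handed in; nothing more can be done
```

The full tin is in the caddy's square well with a light tin standing squarely on top, and I handed the job in at about 20 s of the 72 s allowed.

- **Finding the heavy tin:** The first tin I lifted, the one nearest the robot, read 6.4 to 7.7 N (about 0.7 kg), so it was the full one. I stood it in the well and let go of it. The tin I lifted next read 1.6 to 2.9 N (about 0.2 kg), so I put that light one on top. I did not heft the third tin, since the first was clearly the full one.
- **Last checks:** The final pictures show both tins upright, with the upper one about 1.5 mm off the lower, inside the roughly 2 mm camera calibration error. The third tin stands untouched on the bench, and the gripper is open and clear of everything.
- **Disagreements:** The two cameras differed by 3 to 5 mm on the same points, so I used their average, which matched the arm's own position. The highest contact force I read was about 16 N, while seating the heavy tin, well under the limits.

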